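# Find the stiff push switch and slide it to the reject bay

### The job

Test the three push switches on the sorting rack in order, the one in the blue lane first, then yellow, then green: press each orange cap down until it clicks and let it spring back. Then slide the one with the stiff spring, without lifting it, along its own lane until it is wholly in the red bay at the far end. Leave the two light ones where they are and do not disturb the tub, the jack or the parts bin beside the rack.

Things in the scene. Friction and masses are not known exactly. Their poses are not given: they have to be found in the camera images.
- rack: Fixed aluminium plate on the bench, 275 x 246 mm, 12 mm thick. Origin on the bench; x along the lanes, away from the robot, z up; the plate spans x -150 to +125 mm. Ribs 8 mm thick, 10 mm high above it part it into three flat lanes 70 mm wide, centred at y +78 (blue), 0 (yellow), -78 mm (green), with marks of that colour at the robot-side end and just before the red bay.
- red_bay (a point): Middle of the red bay at the rack's far end, on the plate's top (height 12 mm), at rack x = 70, y = 0. All three lanes lead into it. The plate is painted red from rack x = 25 to 115 mm over its whole width; a red rail, 26 mm high, closes the lanes at x = 115 mm. The floor is level with the lanes, without a step.
- spot_blue (a point): Point on the plate's top (height 12 mm), on the centre line of the blue lane at x = -60 mm of the rack; the switch in this lane starts with its centre within about 16 mm of it.
- spot_yellow (a point): Point on the plate's top (height 12 mm), on the centre line of the yellow lane at x = -60 mm of the rack; the switch in this lane starts with its centre within about 16 mm of it.
- spot_green (a point): Point on the plate's top (height 12 mm), on the centre line of the green lane at x = -60 mm of the rack; the switch in this lane starts with its centre within about 16 mm of it.
- switch_a: One of three look-alike loose push switches, in any order, one in each lane: black housing 54 x 54 mm, 34 mm high, 0.2 to 0.4 kg; on top a round orange cap 28 mm across. Origin: centre of the underside; z up, sides within 0.06 rad of the rack's x and y. Two need 4 to 5 N to push fully down, one 13 N; which is which can only be felt by pressing.
- switch_b: One of three look-alike loose push switches, in any order, one in each lane: black housing 54 x 54 mm, 34 mm high, 0.2 to 0.4 kg; on top a round orange cap 28 mm across. Origin: centre of the underside; z up, sides within 0.06 rad of the rack's x and y. Two need 4 to 5 N to push fully down, one 13 N; which is which can only be felt by pressing.
- switch_c: One of three look-alike loose push switches, in any order, one in each lane: black housing 54 x 54 mm, 34 mm high, 0.2 to 0.4 kg; on top a round orange cap 28 mm across. Origin: centre of the underside; z up, sides within 0.06 rad of the rack's x and y. Two need 4 to 5 N to push fully down, one 13 N; which is which can only be felt by pressing.
- cap_a (a joint): How far the cap of switch_a is pressed down, m: 0 up, 0.008 fully down; it clicks at 0.006. A spring returns it; the force grows evenly from 30 percent of its full force at 0 to its full force (4 to 5 N, or 13 N on the stiff one) at 0.008.
- cap_b (a joint): How far the cap of switch_b is pressed down, m: 0 up, 0.008 fully down; it clicks at 0.006. A spring returns it; the force grows evenly from 30 percent of its full force at 0 to its full force (4 to 5 N, or 13 N on the stiff one) at 0.008.
- cap_c (a joint): How far the cap of switch_c is pressed down, m: 0 up, 0.008 fully down; it clicks at 0.006. A spring returns it; the force grows evenly from 30 percent of its full force at 0 to its full force (4 to 5 N, or 13 N on the stiff one) at 0.008.
- cap_a_top (a point): Centre of the top face of switch_a's orange cap: 48 mm above the switch's underside when up, so 60 mm above the bench.
- cap_b_top (a point): Centre of the top face of switch_b's orange cap: 48 mm above the switch's underside when up, so 60 mm above the bench.
- cap_c_top (a point): Centre of the top face of switch_c's orange cap: 48 mm above the switch's underside when up, so 60 mm above the bench.
- tub: Bystander: white plastic tub full of cutters, 94 mm in diameter, about 125 mm high over the cutters, 0.8 kg, at the left of the rack. Origin: centre of its underside.
- jack: Bystander: small blue bottle jack, foot 85 x 75 mm, 133 mm high, 1.6 kg, at the right of the rack. Origin: centre of its underside.
- parts_bin: Bystander: open red plastic bin of drill bits, 130 x 85 mm, 50 mm high, 0.6 kg, at the right of the rack, farther off. Origin: centre of its underside.

How it is judged:
On the way, in this order (a step that is already met when the one before it is completed fails the run):
1. the cap of the switch in the blue lane is pressed past its click, the switch being in its starting area (within 35 mm of the lane's spot) (((value of joint cap_a above 0.006 m and horizontal distance between switch_a and spot_blue below 0.035 m) or (value of joint cap_b above 0.006 m and horizontal distance between switch_b and spot_blue below 0.035 m) or (value of joint cap_c above 0.006 m and horizontal distance between switch_c and spot_blue below 0.035 m))), for 0.05 s.
2. the cap of the switch in the yellow lane is pressed past its click, the switch being in its starting area (within 35 mm of the lane's spot) (((value of joint cap_a above 0.006 m and horizontal distance between switch_a and spot_yellow below 0.035 m) or (value of joint cap_b above 0.006 m and horizontal distance between switch_b and spot_yellow below 0.035 m) or (value of joint cap_c above 0.006 m and horizontal distance between switch_c and spot_yellow below 0.035 m))), for 0.05 s.
3. the cap of the switch in the green lane is pressed past its click, the switch being in its starting area (within 35 mm of the lane's spot) (((value of joint cap_a above 0.006 m and horizontal distance between switch_a and spot_green below 0.035 m) or (value of joint cap_b above 0.006 m and horizontal distance between switch_b and spot_green below 0.035 m) or (value of joint cap_c above 0.006 m and horizontal distance between switch_c and spot_green below 0.035 m))), for 0.05 s.
4. the stiff switch is slid wholly into the red bay (x of switch_c in the frame of rack between 0.05 and 0.1 m), for 0.2 s.
At the end, for the whole second after the job is handed in: The stiff switch stands upright (within 0.1 rad) and at rest wholly in the red bay (its centre 50 to 100 mm along the rack's x), the two light switches are within 25 mm of where they started, and all three caps are up (within 2 mm) (all of step 4 and angle between switch_c's own z axis and vertical below 0.1 rad and distance of each of switch_a, switch_b from where it was at the start of the episode below 0.025 m and value of joint each of cap_a, cap_b, cap_c below 0.002 m and linear speed of each of switch_a, switch_b, switch_c below 0.02 m/s); the robot touches nothing.
It fails at once if a switch is lifted more than 9 mm off the plate (height (world z) of any of switch_a, switch_b, switch_c above 0.021 m).
It fails at once if a light switch is moved into the red bay (x of any of switch_a, switch_b in the frame of rack above 0.03 m).
It fails at once if the tub, the jack or the parts bin is shifted by more than 20 mm (distance of any of tub, jack, parts_bin from where it was at the start of the episode above 0.02 m).
It also fails if it takes over 51 s, if anything falls off the work surface, if the arm or the gripper's body presses on something with over 40 N, if the wrist force passes 120 N, or if a joint passes its speed limit or range.

### The arm

A 7-joint arm with a two-finger parallel gripper is mounted at the origin on the work surface. World frame = base frame: x ahead of the robot, y to its left, z up, the work surface at z = 0. Lengths are in m, angles in rad, forces in N, time in s.
With the tool pointing down it reaches from about 0.425 to 0.925 m from the base axis. Payload 6.8 kg.
Tool frame: the origin (TCP) lies at the very end of the fingers, on their centre line; the grasp point (between the pads) lies 19 mm behind it (env.tcp_to_grasp is the distance from the TCP to the grasp point, in m); z points along the fingers, y is the direction in which the jaws open and shut (so a half turn about z gives the same grasp; the last joint's range is limited). The gripper opens to 88 mm and grips with 3 to 60 N. Pads are 20 mm wide; open, the fingers measure 115 mm over their backs; the gripper's body (75 mm by 178 mm) begins 61 mm behind the grasp point.
Start: joints at [-1.257, 0.477, 0.022, 1.555, -0.011, 1.109, -0.083], TCP at [0.276, 0.616, 0.223] pointing down, gripper open.
Joint ranges: [-2.96, 2.96], [-0.34, 2.1], [-1.41, 1.46], [0.24, 2.44], [-1.37, 4.51], [0.17, 1.92], [-2.96, 2.96]. Speed limits (rad/s): [2.39, 2.39, 3.14, 3.14, 3.14, 3.14, 3.14].

### API

Orientations are given as a unit quaternion [w, x, y, z].
In Python, from cell import readout, viewer, ticket, env gives the robot as it stands. The module is installed in compiled form; this text tells all that it offers.
- The arm moves only by the tool step_arm, never from a script. Its argument "plan" is one flat list of numbers, 6 for each row, row after row: the shift along the tool's x, y, z in cm, then the turn, a rotation vector about the tool's x, y, z in degrees. In form: [x, y, z, ax, ay, az, x, y, z, ax, ay, az, ...]. A call has 1 to 10 rows; each row shifts and turns the pose as measured when the row begins, along the tool's axes as they then stand; what a row does not reach is not made up. A row lasts 1/12 s, in which the tool goes at most 41.7 mm and 7.16 degrees, less where a joint would pass 70% of its speed; a pose out of reach is approached as far as the arm can. A call is refused whole if a number of a shift passes 4.17 or a number of a turn 7.16, either way. A call with a gripper value outside its range is refused whole. "gripper" is the finger opening in cm, from 0 to 8.78, set as the call begins (left out, the last holds). The fingers move at their own pace and stop on an object; the grip force is fixed at half the most. Time passes only in rows, so rows that do not move let the fingers close. It gives the time, the measured TCP pose, the force and the opening at its end, in the units of the state.
- readout.get_obs(): the state, without advancing time (a new reading comes with each control period).
- viewer.read_camera(name): name is "scene" or "top" or "wrist"; returns a dict with "frame" (400x640x3 uint8, red, green, blue), "depth" (400x640 float32, m along the optical axis (not along the pixel's ray), 0 where there is no reading), "camera_matrix" (3x3 intrinsics, pixels), "rvec" (rotation vector, rad) and "tvec" (3), from world to camera coordinates, as OpenCV has them. Camera axes: x right, y down, z forward; pixel columns grow to the right and rows downward; lengths in m; the calibration is good to about 2 mm. A picture is of the moment at which its call begins.
- ticket.hand_in(): hands the job in, once; it reports no verdict.
The state is a dict: "clock": time; "q": joint angles; "dq": joint speeds; "tau": joint torques, N m; "eef_pos": TCP position; "tcp_rot": TCP orientation; "contact_force": force on the tool from outside, world axes, zero at the start; "ft_torque": the same for the moment, N m; "opening": opening from 0.0 (shut) to 1.0 (fully open).
Only numpy, scipy, OpenCV 4.12 (cv2) and the standard library are available. Lean on these libraries where they do the work, as an engineer would, in place of code of your own. Each camera call takes 0.05 s, during which the arm holds its last target.

## Working session

There is one attempt and no reset: what is moved stays moved. The work goes in short steps, Python scripts to look and compute and a tool call to move; the robot and the scene stay as the last step left them, time stands still between calls to the robot, and variables do not carry over. Pictures are saved under pics/ and viewed, and the job is handed in when it is done.

Besides the shell and the picture viewer there is one more tool, called after "Call:" in YAML: its name, and indented under it one key for each argument. step_arm: Moves the arm, as the interface text tells. Its arguments: {"type":"object","properties":{"plan":{"type":"array","items":{"type":"number"}},"gripper":{"type":"number"}},"required":["plan"]}

```bash
mkdir -p pics; python3 - <<'E'
from cell import readout, viewer, env
import cv2, numpy as np
print(readout.get_obs())
for n in("scene","top","wrist"):
    r=viewer.read_camera(n); cv2.imwrite(f"pics/{n}0.png",r["frame"][:,:,::-1]); np.savez(f"{n}0.npz",**{k:r[k] for k in r})
    print(n,r["rvec"],r["tvec"],r["camera_matrix"].tolist())
E
```

```text
{'clock': 0.0, 'q': array([-1.25711011,  0.4777909 ,  0.02235107,  1.55642932, -0.01148755,
        1.1092889 , -0.08312113]), 'dq': array([ 1.88825503e-04,  8.67543506e-04, -3.26090714e-04, -1.23633744e-03,
       -4.49689198e-05, -6.81121477e-04,  6.94941259e-04]), 'tau': array([-5.39195880e-04, -5.82860041e+01,  1.53428435e+00, -2.72594637e+01,
       -5.43650833e-02,  1.69843918e-02,  1.18925918e-04]), 'eef_pos': array([0.27611978, 0.61529213, 0.22169746]), 'tcp_rot': array([-1.13817003e-04,  2.09335087e-01,  9.77843557e-01, -8.86771104e-04]), 'contact_force': array([ 0.06570295,  0.67857902, -0.43527427]), 'ft_torque': array([ 0.04273702, -0.00365287, -0.02811541]), 'opening': 0.9976140798317656}
scene [ 1.42349962  1.94185823 -0.95262045] [ 0.16848364 -0.27180943  1.64404046] [[435.64063182619407, 0.0, 318.2234301136764], [0.0, 435.64063182619407, 201.98475554126298], [0.0, 0.0, 1.0]]
top [ 2.05308542 -2.18512896  0.22523152] [0.01919842 0.56972083 1.02829704] [[395.0880157407595, 0.0, 320.5162965248218], [0.0, 395.0880157407595, 202.84679726341545], [0.0, 0.0, 1.0]]
wrist [-2.42098217 -1.56646619 -0.23082303] [-0.67377833 -0.03707809  0.39238978] [[348.6344096132537, 0.0, 318.29595945652335], [0.0, 348.6344096132537, 202.38190722157753], [0.0, 0.0, 1.0]]
```

View pics/top0.png

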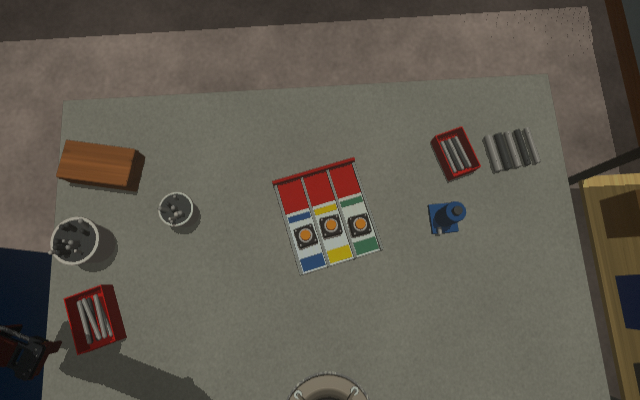

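View pics/scene0.png

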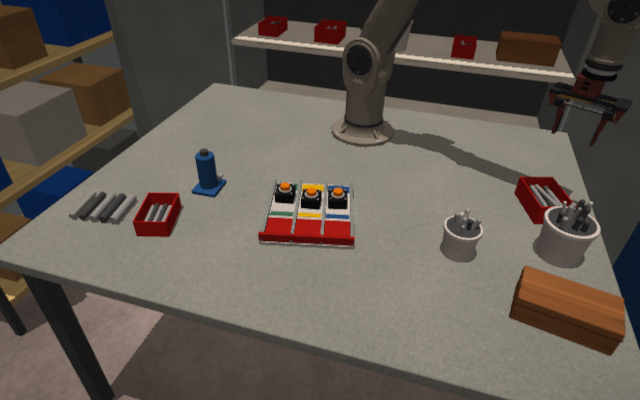

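```bash
cat > h.py <<'E'
import numpy as np,cv2
from scipy.spatial.transform import Rotation as R
def cloud(d):
    K=d["camera_matrix"]; D=d["depth"]; v,u=np.mgrid[:D.shape[0],:D.shape[1]]
    p=np.stack([(u-K[0,2])/K[0,0]*D,(v-K[1,2])/K[1,1]*D,D],-1)
    Rm=cv2.Rodrigues(np.array(d["rvec"],float).reshape(3,1))[0]
    return (p-np.array(d["tvec"]).reshape(3))@Rm, D>0
def orange(d):
    h=cv2.cvtColor(d["frame"],cv2.COLOR_RGB2HSV)
    return (h[...,0]>6)&(h[...,0]<22)&(h[...,1]>150)&(h[...,2]>120)
def caps(d):
    P,ok=cloud(d); m=orange(d)
    n,l,s,c=cv2.connectedComponentsWithStats(m.astype(np.uint8))
    out=[]
    for i in range(1,n):
        if s[i,4]<40: continue
        q=P[(l==i)&ok]; 
        t=q[q[:,2]>np.percentile(q[:,2],70)-0.004] if len(q) else q
        out.append((c[i].round(),s[i,4],t.mean(0).round(4),((t.max(0)+t.min(0))/2).round(4), np.percentile(q[:,2],[5,50,95]).round(4)))
    return out
E
python3 - <<'E'
from h import *
for n in("top","scene"):
    d=np.load(n+"0.npz")
    for o in caps(d): print(n,*o)
E
```

```text
top [ 96. 164.] 203 [0.7143 0.5955 0.0695] [0.7135 0.6001 0.0705] [0.0662 0.0693 0.0726]
top [360. 223.] 71 [ 0.5065 -0.1199  0.06  ] [ 0.5069 -0.1196  0.0604] [0.0564 0.0596 0.0633]
top [331. 224.] 73 [ 0.5086 -0.0402  0.0596] [ 0.5082 -0.0398  0.0601] [0.0558 0.0591 0.0626]
top [305. 235.] 73 [0.4844 0.0311 0.0594] [0.485  0.031  0.0606] [0.0558 0.059  0.0625]
scene [285. 185.] 44 [ 0.5123 -0.1207  0.0575] [ 0.5115 -0.1213  0.0577] [0.0545 0.0575 0.0598]
scene [311. 190.] 58 [ 0.5119 -0.0415  0.0577] [ 0.5112 -0.0413  0.0573] [0.0453 0.0574 0.0594]
scene [337. 191.] 49 [0.4912 0.0293 0.0578] [0.4895 0.0287 0.0577] [0.0536 0.058  0.0599]
scene [572. 299.] 3513 [0.7269 0.5989 0.0686] [0.7245 0.5971 0.0693] [0.0664 0.0685 0.0705]
```

The top view shows the rack with caps at about px (305,235) blue, (331,224) yellow and (360,223) green. The tub is at (176,209), the jack at (445,218) and the bin at (455,153). Next I'll fit the rack pose.

```bash
python3 - <<'E'
from h import *
d=np.load("top0.npz"); P,ok=cloud(d)
f=d["frame"].astype(float)
m=ok&(P[...,2]>0.007)&(abs(P[...,1]+0.03)<0.22)&(abs(P[...,0]-0.53)<0.2)&(P[...,2]<0.09)
n,l,s,c=cv2.connectedComponentsWithStats(m.astype(np.uint8)); i=1+np.argmax(s[1:,4]); q=P[l==i][:,:2]
r=cv2.minAreaRect((q*1000).astype(np.float32)); print(r,cv2.boxPoints(r))
# red region
h=cv2.cvtColor(d["frame"],cv2.COLOR_RGB2HSV)
red=(l==i)&((h[...,0]<6)|(h[...,0]>172))&(h[...,1]>150)
r2=cv2.minAreaRect((P[red][:,:2]*1000).astype(np.float32)); print("red",r2,cv2.boxPoints(r2))
ctr=np.array(r[0])/1000
def lc(name,mask):
    q=P[mask&(l==i)]; n,L,S,C=cv2.connectedComponentsWithStats((mask&(l==i)).astype(np.uint8))
    for k in range(1,n):
        if S[k,4]>25: print(name,C[k].round(1),S[k,4],P[L==k].mean(0).round(4))
lc("blue",(h[...,0]>95)&(h[...,0]<125)&(h[...,1]>120))
lc("yel",(h[...,0]>23)&(h[...,0]<35)&(h[...,1]>150))
lc("grn",(h[...,0]>40)&(h[...,0]<85)&(h[...,1]>80))
cv2.imwrite("pics/crop.png",cv2.resize(d["frame"][140:290,250:400,::-1],None,fx=4,fy=4,interpolation=cv2.INTER_CUBIC))
E
```

```text
((543.1912841796875, -33.14936828613281), (275.343017578125, 245.68646240234375), 13.593850135803223) [[ 380.50366    53.894558]
 [ 438.24927  -184.9093  ]
 [ 705.8789   -120.1933  ]
 [ 648.1333    118.610565]]
red ((626.873779296875, -12.7694091796875), (98.73851013183594, 242.98902893066406), 13.384573936462402) [[ 550.7212    93.9968 ]
 [ 606.9697  -142.39221]
 [ 703.02637 -119.53562]
 [ 646.77783  116.85339]]
blue [298.9 217.1] 101 [0.5415 0.047  0.0121]
blue [312.5 261.9] 253 [0.4132 0.0158 0.0121]
yel [325.2 209.2] 124 [ 0.5598 -0.0292  0.0123]
yel [339.1 253.5] 280 [ 0.4318 -0.0598  0.0123]
grn [351.1 201.3] 96 [ 0.5781 -0.1049  0.0123]
grn [365.5 245.5] 251 [ 0.4495 -0.1355  0.0122]
```

View pics/crop.png

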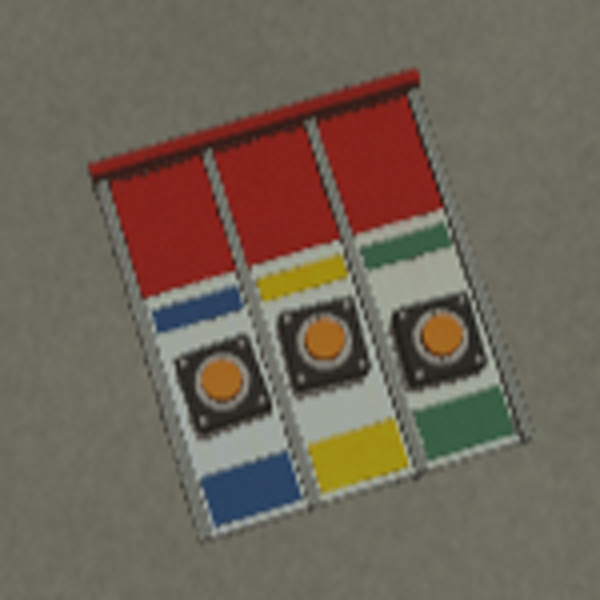

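```bash
cat > g.py <<'E'
import sys,numpy as np
from scipy.spatial.transform import Rotation as R
from cell import readout
A=np.radians(13.6); O=np.array([.5553,-.0302])
X=np.array([np.cos(A),np.sin(A)]); Y=np.array([-X[1],X[0]])
def w2r(p): d=np.array(p[:2])-O; return np.array([d@X,d@Y])
def r2w(x,y): return O+x*X+y*Y
def go(goal,n,yaw=np.degrees(A),maxdeg=7):
    o=readout.get_obs(); q=o["tcp_rot"]; r=R.from_quat(q[[1,2,3,0]]); p=o["eef_pos"].copy()
    # goal: tool y at yaw, z down
    c,s=np.cos(np.radians(yaw)),np.sin(np.radians(yaw))
    G=R.from_matrix(np.array([[-s*-1,c,0],[-c,s,0],[0,0,-1]]).T.T if 0 else np.column_stack([[s,-c,0],[c,s,0],[0,0,-1]]))
    G2=G*R.from_euler('z',180,degrees=True)
    if (r.inv()*G2).magnitude()<(r.inv()*G).magnitude(): G=G2
    step=(np.array(goal)-p)/n
    print("pos",p.round(4),"rack",w2r(p).round(4),"F",o["contact_force"].round(2),"clock",o["clock"])
    for i in range(n):
        t=r.inv().apply(step)*100
        v=np.degrees((r.inv()*G).as_rotvec()); m=np.linalg.norm(v)
        if m>maxdeg: v=v*maxdeg/m
        print(*[round(float(x),2) for x in t],*[round(float(x),1) for x in v],sep=", ",end=",\n")
        r=r*R.from_rotvec(np.radians(v))
E
python3 -c "
from g import *
go([.4865,.0305,.12],17)"
```

```text
Traceback (most recent call last):
  File "g.py", line 12, in go
    G=R.from_matrix(np.array([[-s*-1,c,0],[-c,s,0],[0,0,-1]]).T.T if 0 else np.column_stack([[s,-c,0],[c,s,0],[0,0,-1]]))
  File "scipy/spatial/transform/_rotation.pyx", line 1143, in scipy.spatial.transform._rotation.Rotation.from_matrix
ValueError: Non-positive determinant (left-handed or null coordinate frame) in rotation matrix 0: [[ 0.23514211  0.971961    0.        ]
 [-0.971961    0.23514211  0.        ]
 [ 0.          0.         -1.        ]].
```

```bash
sed -i 's/G=R.from_matrix(.*/G=R.from_matrix(np.column_stack([[-s,c,0],[c,s,0],[0,0,-1]]))/' g.py
python3 -c "
from g import *
go([.4865,.0305,.13],17)"
```

```text
pos [0.2762 0.6154 0.2219] rack [-0.1195  0.6932] F [-0.17 -0.2   0.23] clock 0.15
-2.54, -2.63, 0.54, -0.0, 0.0, 7.0,
-2.84, -2.3, 0.54, -0.0, 0.0, 7.0,
-3.1, -1.94, 0.54, -0.0, 0.0, 7.0,
-3.31, -1.55, 0.54, -0.0, 0.0, 7.0,
-3.48, -1.13, 0.54, -0.0, 0.0, 7.0,
-3.59, -0.7, 0.54, -0.0, 0.0, 7.0,
-3.65, -0.26, 0.54, -0.0, 0.0, 7.0,
-3.65, 0.19, 0.54, -0.0, 0.0, 3.2,
-3.64, 0.39, 0.54, 0.0, -0.0, 0.0,
-3.64, 0.39, 0.54, 0.0, -0.0, 0.0,
-3.64, 0.39, 0.54, 0.0, -0.0, 0.0,
-3.64, 0.39, 0.54, 0.0, -0.0, 0.0,
-3.64, 0.39, 0.54, 0.0, -0.0, 0.0,
-3.64, 0.39, 0.54, 0.0, -0.0, 0.0,
-3.64, 0.39, 0.54, 0.0, -0.0, 0.0,
-3.64, 0.39, 0.54, 0.0, -0.0, 0.0,
-3.64, 0.39, 0.54, 0.0, -0.0, 0.0,
```

Call:
step_arm:
  plan: [-2.54,-2.63,0.4,0,0,7,-2.84,-2.3,0.4,0,0,7,-3.1,-1.94,0.4,0,0,7,-3.3,-1.55,0.4,0,0,7,-3.5,-1.13,0.4,0,0,7,-3.6,-0.7,0.4,0,0,7,-3.65,-0.26,0.4,0,0,7,-3.65,0.2,0.4,0,0,3.2,-3.64,0.4,0.4,0,0,0,-3.64,0.4,0.4,0,0,0]
  gripper: 0

```text
clock: 0.98
eef_pos: [0.3932, 0.2633, 0.1766]
tcp_rot: [-0.003, 0.627, 0.779, -0.0]
contact_force: [0.7, 0.6, -0.4]
opening: 0.282
```

```bash
python3 -c "
from g import *
go([.4865,.0305,.14],8)"
```

```text
pos [0.3932 0.2633 0.1766] rack [-0.0886  0.3234] F [ 0.68  0.6  -0.37] clock 0.9833
-3.09, 0.52, 0.44, -0.3, -0.2, -1.2,
-3.1, 0.45, 0.46, 0.0, 0.0, 0.0,
-3.1, 0.45, 0.46, -0.0, -0.0, 0.0,
-3.1, 0.45, 0.46, 0.0, 0.0, 0.0,
-3.1, 0.45, 0.46, -0.0, -0.0, 0.0,
-3.1, 0.45, 0.46, 0.0, 0.0, 0.0,
-3.1, 0.45, 0.46, -0.0, -0.0, 0.0,
-3.1, 0.45, 0.46, 0.0, 0.0, 0.0,
```

Call:
step_arm:
  plan: [-3.09,0.52,0.44,-0.3,-0.2,-1.2,-3.1,0.45,0.46,0,0,0,-3.1,0.45,0.46,0,0,0,-3.1,0.45,0.46,0,0,0,-3.1,0.45,0.46,0,0,0,-3.1,0.45,0.46,0,0,0,-3.1,0.45,0.46,0,0,0,-2.5,0.4,0.3,0,0,0,0,0,0,0,0,0]

```text
clock: 1.73
eef_pos: [0.4869, 0.0162, 0.1397]
tcp_rot: [0.001, 0.621, 0.783, 0.0]
contact_force: [-0.7, 0.5, -0.4]
opening: 0.008
```

```bash
python3 - <<'E'
from g import *
go([.4865,.0305,.11],3)
from h import *
from cell import viewer
for n in ("wrist","top"):
    r=viewer.read_camera(n); cv2.imwrite(f"pics/{n}1.png",r["frame"][:,:,::-1])
    for o in caps(r):
        print(n,*o, w2r(o[2]).round(4))
E
```

```text
pos [0.4869 0.0162 0.1397] rack [-0.0555  0.0612] F [-0.69  0.47 -0.41] clock 1.7333
0.47, 0.09, 0.99, 0.1, 0.1, -0.4,
0.47, 0.1, 0.99, -0.0, 0.0, 0.0,
0.47, 0.1, 0.99, -0.0, 0.0, 0.0,
wrist [319. 190.] 1075 [0.4857 0.0307 0.0611] [0.4857 0.0303 0.0606] [0.0597 0.0611 0.0623] [-0.0533  0.0756]
wrist [315. 368.] 76 [0.4813 0.0392 0.242 ] [0.4816 0.0393 0.2406] [0.0565 0.2376 0.2426] [-0.0556  0.0849]
top [ 99. 165.] 311 [0.7119 0.5905 0.0695] [0.7117 0.6003 0.0702] [0.0658 0.0692 0.0723] [0.2982 0.5665]
top [118. 175.] 45 [0.6805 0.5354 0.0694] [0.679  0.5391 0.0696] [0.0662 0.069  0.0722] [0.2547 0.5203]
top [360. 223.] 72 [ 0.5066 -0.1196  0.0604] [ 0.5069 -0.1197  0.0613] [0.0563 0.0599 0.0636] [-0.0684 -0.0754]
```

View pics/wrist1.png

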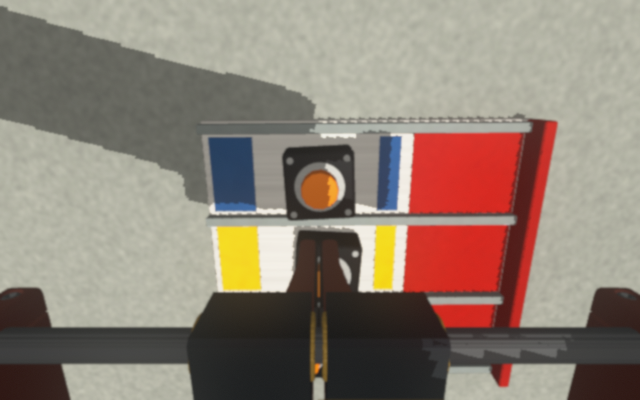

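The wrist view shows the blue-lane cap at px (319,190), which works out to (0.4857, 0.0307). That agrees with the other cameras. I'll centre over it and go down.

Call:
step_arm:
  plan: [0.7,0.1,1.3,0.1,0.1,-0.4,0.7,0.05,1.6,0,0,0,0,0,1.6,0,0,0,0,0,1.6,0,0,0,0,0,0.3,0,0,0,0,0,0,0,0,0]

```text
clock: 2.33
eef_pos: [0.4825, 0.0458, 0.0748]
tcp_rot: [-0.003, 0.612, 0.791, 0.003]
contact_force: [0.1, -0.5, 0.4]
opening: 0.008
```

```bash
python3 - <<'E'
from g import *
go([.4857,.0307,.062],2)
E
```

```text
pos [0.4825 0.0458 0.0748] rack [-0.0529  0.091 ] F [ 0.06 -0.54  0.44] clock 2.3333
-0.78, -0.04, 0.63, 0.1, -0.5, 0.9,
-0.77, -0.02, 0.64, -0.0, 0.0, 0.0,
```

Call:
step_arm:
  plan: [-0.75,0,0.2,0.1,-0.5,0.9,-0.5,0,0.2,0,0,0,0,0,0,0,0,0,0,0,0,0,0,0]

```text
clock: 2.67
eef_pos: [0.4866, 0.035, 0.0725]
tcp_rot: [0.001, 0.618, 0.786, 0.0]
contact_force: [0.6, -0.3, -0.3]
opening: 0.007
```

```bash
python3 - <<'E'
from g import *
go([.4857,.0307,.062],2)
E
```

```text
pos [0.4866 0.035  0.0725] rack [-0.0514  0.0795] F [ 0.61 -0.27 -0.28] clock 2.6667
-0.2, -0.1, 0.53, 0.1, 0.0, 0.1,
-0.2, -0.1, 0.53, 0.0, 0.0, -0.0,
```

Call:
step_arm:
  plan: [-0.25,-0.1,0.4,0.1,0,0.1,-0.15,-0.1,0.4,0,0,0,0,0,0.2,0,0,0,0,0,0,0,0,0]

```text
clock: 3.0
eef_pos: [0.4866, 0.0298, 0.0629]
tcp_rot: [0.001, 0.619, 0.785, 0.001]
contact_force: [-0.1, 0.7, -0.3]
opening: 0.005
```

```bash
python3 - <<'E'
from g import *
go([.4857,.0307,.0525],2)
E
```

```text
pos [0.4866 0.0298 0.0629] rack [-0.0526  0.0744] F [-0.11  0.72 -0.28] clock 3.0
0.06, -0.04, 0.52, 0.2, 0.0, -0.1,
0.06, -0.04, 0.52, -0.0, 0.0, 0.0,
```

Call:
step_arm:
  plan: [0,0,0.3,0,0,0,0,0,0.3,0,0,0,0,0,0.2,0,0,0]

```text
clock: 3.25
eef_pos: [0.4869, 0.0296, 0.055]
tcp_rot: [0.001, 0.619, 0.785, 0.001]
contact_force: [-2.4, 0.0, 9.9]
opening: 0.006
```

Call:
step_arm:
  plan: [0,0,0.2,0,0,0]

```text
clock: 3.33
eef_pos: [0.487, 0.0297, 0.0533]
tcp_rot: [0.001, 0.619, 0.785, 0.001]
contact_force: [-4.1, -0.6, 11.8]
opening: 0.006
```

Call:
step_arm:
  plan: [0,-0.1,0.12,0,0,0,0,-0.1,0.1,0,0,0]

```text
clock: 3.5
eef_pos: [0.4869, 0.0296, 0.0523]
tcp_rot: [0.002, 0.619, 0.785, 0.003]
contact_force: [-3.1, -0.2, 17.3]
opening: 0.006
```

The blue switch is the stiff one: the force followed the 13 N spring line and reached 17 N at the stop. Releasing it and moving to yellow.

Call:
step_arm:
  plan: [0,0,0,0,0,0,0,0,-0.7,0,0,0,0,0,-1.0,0,0,0,0,0,-1.5,0,0,0,0,0,-2.0,0,0,0,0,0,-0.3,0,0,0,0,0,0,0,0,0]

```text
clock: 4.08
eef_pos: [0.4866, 0.0295, 0.1101]
tcp_rot: [0.001, 0.619, 0.785, 0.003]
contact_force: [-0.7, -0.5, 0.2]
opening: 0.009
```

```bash
python3 - <<'E'
from g import *
from h import *
from cell import viewer
for n in ("wrist","scene"):
    r=viewer.read_camera(n); cv2.imwrite(f"pics/{n}2.png",r["frame"][:,:,::-1])
    for o in caps(r):
        print(n,*o, w2r(o[2]).round(4))
go([.509,-.0403,.09],4)
E
```

```text
wrist [315. 221.] 1299 [0.4855 0.031  0.0611] [0.4855 0.0306 0.0849] [0.0597 0.0611 0.0622] [-0.0535  0.0759]
scene [285. 185.] 45 [ 0.5124 -0.1207  0.0579] [ 0.512  -0.1213  0.0582] [0.0533 0.0575 0.06  ] [-0.063  -0.0779]
scene [312. 190.] 61 [ 0.5122 -0.0414  0.0579] [ 0.5107 -0.0423  0.0588] [0.0439 0.0572 0.0601] [-0.0445 -0.0008]
scene [572. 299.] 3530 [0.727  0.5989 0.0685] [0.7216 0.598  0.0691] [0.0665 0.0685 0.0706] [0.3148 0.5711]
pos [0.4862 0.0295 0.1093] rack [-0.0531  0.0742] F [-1.02 -1.02 -0.31] clock 4.1833
-1.83, 0.15, 0.48, 0.3, -0.1, -0.1,
-1.83, 0.14, 0.48, 0.0, -0.0, 0.0,
-1.83, 0.14, 0.48, 0.0, 0.0, 0.0,
-1.83, 0.14, 0.48, -0.0, 0.0, 0.0,
```

View pics/scene2.png

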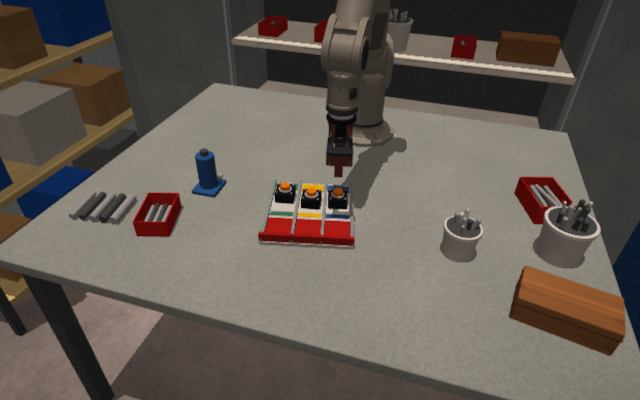

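The blue switch hasn't moved (wrist px (315,221), still at (0.4855, 0.031)). Going to yellow.

Call:
step_arm:
  plan: [-1.83,0.15,0.1,0.3,-0.1,-0.1,-1.83,0.15,0.1,0,0,0,-1.83,0.15,0.3,0,0,0,-1.3,0.1,0.6,0,0,0,0,0,0.8,0,0,0,0,0,0,0,0,0,0,0,0,0,0,0]

```text
clock: 4.77
eef_pos: [0.5042, -0.0357, 0.0828]
tcp_rot: [-0.004, 0.617, 0.787, -0.004]
contact_force: [-0.2, 0.0, -0.5]
opening: 0.006
```

```bash
python3 - <<'E'
from g import *
go([.5094,-.0403,.063],2)
E
```

```text
pos [ 0.5042 -0.0357  0.0828] rack [-0.051   0.0067] F [-0.22  0.   -0.55] clock 4.7667
-0.29, 0.21, 0.99, -0.6, -0.1, 0.2,
-0.29, 0.2, 0.99, 0.0, -0.0, 0.0,
```

Call:
step_arm:
  plan: [-0.3,0.2,0.6,-0.6,-0.1,0.2,-0.2,0.15,0.6,0,0,0,0,0,0.5,0,0,0,0,0,0,0,0,0,0,0,0,0,0,0]

```text
clock: 5.18
eef_pos: [0.5078, -0.0364, 0.0631]
tcp_rot: [-0.001, 0.617, 0.787, 0.0]
contact_force: [-0.5, -0.2, 0.2]
opening: 0.004
```

```bash
python3 - <<'E'
from g import *
go([.5094,-.0403,.063],1)
from h import *
from cell import viewer
r=viewer.read_camera("wrist"); cv2.imwrite(f"pics/wrist3.png",r["frame"][:,:,::-1])
E
```

```text
pos [ 0.5078 -0.0364  0.0631] rack [-0.0477  0.0051] F [-0.46 -0.24  0.23] clock 5.1833
-0.41, 0.06, 0.01, -0.1, -0.1, 0.2,
```

View pics/wrist3.png

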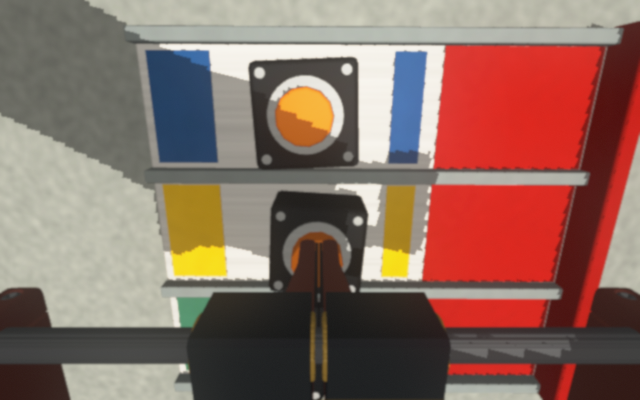

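The wrist view shows the closed fingertips at px (320,245), over the yellow-lane cap and about 4 mm off its centre. I'll correct that and press.

Call:
step_arm:
  plan: [-0.35,0.05,0,-0.1,-0.1,0.2,-0.15,0,0,0,0,0,0,0,0.2,0,0,0,0,0,0.3,0,0,0,0,0,0.3,0,0,0]

```text
clock: 5.65
eef_pos: [0.5104, -0.0412, 0.056]
tcp_rot: [0.001, 0.618, 0.786, 0.001]
contact_force: [0.0, 1.0, 3.3]
opening: 0.004
```

Call:
step_arm:
  plan: [0,0,0.15,0,0,0]

```text
clock: 5.73
eef_pos: [0.5104, -0.0412, 0.0543]
tcp_rot: [0.001, 0.618, 0.786, 0.001]
contact_force: [-0.9, 0.5, 4.4]
opening: 0.005
```

Call:
step_arm:
  plan: [0,0,0.15,0,0,0,0,0,0.12,0,0,0]

```text
clock: 5.9
eef_pos: [0.5105, -0.0412, 0.052]
tcp_rot: [0.001, 0.618, 0.786, 0.001]
contact_force: [-6.7, 0.5, 24.4]
opening: 0.005
```

The yellow switch is light: about 4.4 N just before the stop, then bottomed out. Release, then green.

Call:
step_arm:
  plan: [0,0,0,0,0,0,0,0,-0.7,0,0,0,0,0,-1.0,0,0,0,0,0,-1.2,0,0,0,0,0,-0.5,0,0,0,0,0,0,0,0,0]

```text
clock: 6.4
eef_pos: [0.5108, -0.0416, 0.089]
tcp_rot: [0.001, 0.619, 0.786, 0.002]
contact_force: [-0.1, 0.1, -0.3]
opening: 0.005
```

```bash
python3 - <<'E'
from g import *
go([.5076,-.1198,.085],5)
E
```

```text
pos [ 0.5108 -0.0416  0.089 ] rack [-0.0459 -0.0006] F [-0.15  0.13 -0.29] clock 6.4
-1.51, -0.43, 0.08, 0.2, -0.0, -0.0,
-1.51, -0.43, 0.08, 0.0, -0.0, 0.0,
-1.51, -0.43, 0.08, 0.0, 0.0, 0.0,
-1.51, -0.43, 0.08, 0.0, 0.0, 0.0,
-1.51, -0.43, 0.08, 0.0, 0.0, 0.0,
```

Call:
step_arm:
  plan: [-1.5,-0.43,0,0.2,0,0,-1.5,-0.43,0,0,0,0,-1.5,-0.43,0,0,0,0,-1.5,-0.43,0,0,0,0,-0.8,-0.2,0.3,0,0,0,0,0,0.2,0,0,0,0,0,0,0,0,0]

```text
clock: 6.98
eef_pos: [0.5082, -0.1127, 0.083]
tcp_rot: [-0.0, 0.617, 0.787, 0.001]
contact_force: [0.2, 0.1, 0.9]
opening: 0.008
```

```bash
python3 - <<'E'
from g import *
go([.5076,-.1198,.063],2)
E
```

```text
pos [ 0.5082 -0.1127  0.083 ] rack [-0.0652 -0.0691] F [0.23 0.09 0.87] clock 6.9833
-0.34, -0.12, 1.0, 0.1, -0.1, 0.2,
-0.34, -0.11, 1.0, -0.0, 0.0, -0.0,
```

Call:
step_arm:
  plan: [-0.4,-0.12,0.6,0.1,-0.1,0.2,-0.3,-0.08,0.6,0,0,0,0,0,0.5,0,0,0,0,0,0,0,0,0,0,0,0,0,0,0]

```text
clock: 7.4
eef_pos: [0.5076, -0.1172, 0.0628]
tcp_rot: [-0.001, 0.617, 0.787, -0.001]
contact_force: [0.7, 0.6, -0.3]
opening: 0.007
```

```bash
python3 - <<'E'
from g import *
go([.5076,-.1198,.063],1)
from h import *
from cell import viewer
r=viewer.read_camera("wrist"); cv2.imwrite(f"pics/wrist4.png",r["frame"][:,:,::-1])
for o in caps(r):print(*o)
E
```

```text
pos [ 0.5076 -0.1172  0.0628] rack [-0.0668 -0.0733] F [ 0.65  0.65 -0.31] clock 7.4
-0.26, -0.06, -0.02, -0.2, -0.0, 0.2,
[358. 108.] 2726 [ 0.5087 -0.0414  0.0611] [ 0.5087 -0.0415  0.061 ] [0.0599 0.0611 0.0622]
[316. 239.] 61 [ 0.5056 -0.1086  0.0602] [ 0.5052 -0.1087  0.061 ] [0.058  0.0604 0.0615]
[294. 256.] 238 [ 0.4965 -0.1206  0.0611] [ 0.4963 -0.1194  0.0714] [0.0594 0.061  0.0621]
```

View pics/wrist4.png

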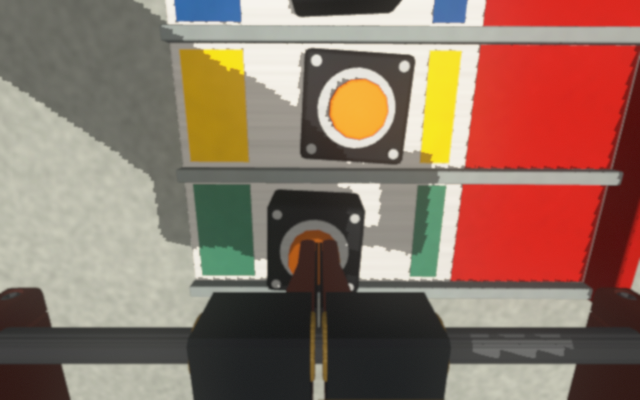

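The wrist view shows the fingertips (320,245) over the green-lane cap, with its ring centre near (315,250). The yellow cap at (358,108) is back up at z = 0.061 and hasn't moved. Pressing green.

Call:
step_arm:
  plan: [-0.22,-0.1,0,-0.2,0,0.2,-0.1,-0.05,0,0,0,0,0,0,0.2,0,0,0,0,0,0.3,0,0,0,0,0,0.3,0,0,0]

```text
clock: 7.87
eef_pos: [0.5074, -0.1203, 0.0554]
tcp_rot: [0.0, 0.618, 0.786, 0.001]
contact_force: [-1.6, 0.6, 3.2]
opening: 0.005
```

Call:
step_arm:
  plan: [0,0,0.15,0,0,0]

```text
clock: 7.95
eef_pos: [0.5074, -0.1203, 0.0537]
tcp_rot: [0.0, 0.618, 0.786, 0.001]
contact_force: [-1.3, -0.4, 2.9]
opening: 0.004
```

Call:
step_arm:
  plan: [0,0,0.15,0,0,0,0,0,0.1,0,0,0]

```text
clock: 8.12
eef_pos: [0.5075, -0.1203, 0.0519]
tcp_rot: [0.0, 0.618, 0.786, 0.002]
contact_force: [-6.6, 2.3, 24.8]
opening: 0.004
```

Green pressed: light, about 3 N before the stop, then bottomed. Next I'll release it and go behind the blue switch.

Call:
step_arm:
  plan: [0,0,0,0,0,0,0,0,-0.7,0,0,0,0,0,-1.0,0,0,0,0,0,-1.5,0,0,0,0,0,-1.0,0,0,0,0,0,0,0,0,0]

```text
clock: 8.62
eef_pos: [0.5077, -0.1208, 0.0974]
tcp_rot: [0.0, 0.618, 0.786, 0.002]
contact_force: [-0.6, -0.6, -0.2]
opening: 0.0
```

```bash
python3 - <<'E'
from g import *
go([*r2w(-.110,.0765),.095],7)
E
```

```text
pos [ 0.5077 -0.1208  0.0974] rack [-0.0676 -0.0768] F [-0.57 -0.57 -0.18] clock 8.6167
2.19, -0.61, 0.04, 0.2, -0.1, 0.0,
2.19, -0.61, 0.03, 0.0, -0.0, 0.0,
2.19, -0.61, 0.03, 0.0, 0.0, 0.0,
2.19, -0.61, 0.03, 0.0, 0.0, 0.0,
2.19, -0.61, 0.03, 0.0, 0.0, 0.0,
2.19, -0.61, 0.03, 0.0, 0.0, 0.0,
2.19, -0.61, 0.03, 0.0, 0.0, 0.0,
```

Call:
step_arm:
  plan: [2.19,-0.61,0,0.2,-0.1,0,2.19,-0.61,0,0,0,0,2.19,-0.61,0,0,0,0,2.19,-0.61,0,0,0,0,2.19,-0.61,0,0,0,0,2.19,-0.61,0,0,0,0,1.2,-0.4,0,0,0,0,0,0,0,0,0,0,0,0,0,0,0,0]

```text
clock: 9.37
eef_pos: [0.4326, 0.0131, 0.0974]
tcp_rot: [0.002, 0.619, 0.786, 0.001]
contact_force: [-0.2, -0.2, 0.8]
opening: 0.009
```

```bash
python3 - <<'E'
from g import *
go([*r2w(-.110,.0765),.025],5)
from h import *
from cell import viewer
r=viewer.read_camera("wrist"); cv2.imwrite(f"pics/wrist5.png",r["frame"][:,:,::-1])
for o in caps(r):print(*o,w2r(o[2]))
r=viewer.read_camera("scene"); cv2.imwrite(f"pics/scene5.png",r["frame"][:,:,::-1])
for o in caps(r):print(*o,w2r(o[2]))
E
```

```text
pos [0.4326 0.0131 0.0974] rack [-0.1091  0.071 ] F [-0.22 -0.23  0.84] clock 9.3667
0.11, -0.02, 1.45, 0.2, 0.2, -0.0,
0.11, -0.02, 1.45, -0.0, -0.0, -0.0,
0.11, -0.02, 1.45, -0.0, 0.0, 0.0,
0.11, -0.02, 1.45, -0.0, 0.0, 0.0,
0.11, -0.02, 1.45, -0.0, 0.0, 0.0,
[406. 223.] 1450 [0.4849 0.0305 0.0611] [0.4851 0.0301 0.0605] [0.0598 0.0612 0.0622] [-0.05415293  0.07555204]
[285. 185.] 44 [ 0.513  -0.1203  0.0583] [ 0.5129 -0.1206  0.0588] [0.0524 0.0578 0.0613] [-0.06230025 -0.07762717]
[310. 190.] 64 [ 0.5122 -0.0416  0.0578] [ 0.5106 -0.0418  0.0579] [0.0161 0.0574 0.0607] [-0.04457214 -0.00094573]
[572. 299.] 3528 [0.727  0.599  0.0685] [0.7236 0.5975 0.069 ] [0.0665 0.0685 0.0706] [0.31483712 0.57118396]
```

View pics/wrist5.png

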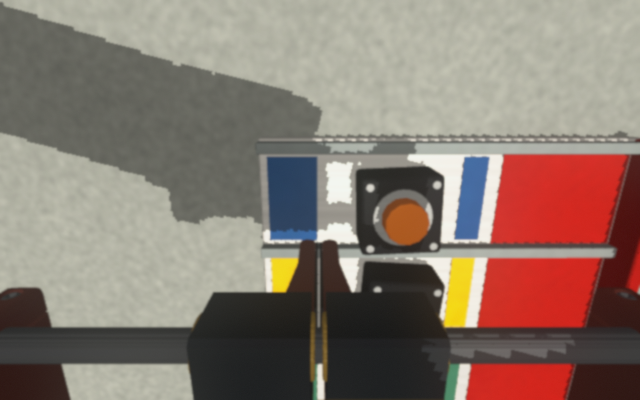

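The wrist view shows the fingers (320,242) behind the blue switch, whose rear edge is near px 357, so there is clearance to go down. All caps are up.

Call:
step_arm:
  plan: [0.2,0,1.2,0.2,0.2,0,0.15,0,1.5,0,0,0,0,0,1.5,0,0,0,0,0,1.5,0,0,0,0,0,0.9,0,0,0,0,0,0.2,0,0,0,0,0,0,0,0,0]

```text
clock: 10.05
eef_pos: [0.4387, 0.0088, 0.0276]
tcp_rot: [0.003, 0.624, 0.782, 0.002]
contact_force: [-0.7, 0.2, 0.2]
opening: 0.006
```

```bash
python3 - <<'E'
from g import *
go([*r2w(-.094,.0755),.024],2)
E
```

```text
pos [0.4387 0.0088 0.0276] rack [-0.1041  0.0653] F [-0.71  0.2   0.21] clock 10.05
0.52, 0.5, 0.18, 0.4, 0.2, -0.8,
0.51, 0.51, 0.18, -0.0, 0.0, 0.0,
```

Call:
step_arm:
  plan: [0.5,-0.1,0.15,0.4,0.2,-0.8,0.5,0,0.1,0,0,0,0,0,0,0,0,0,0,0,0,0,0,0]

```text
clock: 10.38
eef_pos: [0.4367, 0.0185, 0.0264]
tcp_rot: [0.0, 0.618, 0.786, 0.001]
contact_force: [0.1, 0.3, 0.4]
opening: 0.01
```

```bash
python3 - <<'E'
from g import *
go([*r2w(-.090,.0755),.022],3)
E
```

```text
pos [0.4367 0.0185 0.0264] rack [-0.1038  0.0752] F [0.13 0.32 0.35] clock 10.3833
0.01, 0.46, 0.15, 0.1, -0.0, -0.0,
0.01, 0.46, 0.15, -0.0, 0.0, 0.0,
0.01, 0.46, 0.15, 0.0, 0.0, 0.0,
```

Call:
step_arm:
  plan: [0,0.5,0.1,0,0,0,0,0.6,0,0,0,0,0,0.6,0,0,0,0,0,0.7,0,0,0,0,0,0.7,0,0,0,0]

```text
clock: 10.8
eef_pos: [0.4649, 0.0264, 0.0258]
tcp_rot: [-0.003, 0.618, 0.786, -0.001]
contact_force: [-5.2, -1.5, 4.3]
opening: 0.0
```

```bash
python3 - <<'E'
from g import *
go([*r2w(.036,.0755),.024],10)
from h import *
from cell import viewer
r=viewer.read_camera("wrist"); cv2.imwrite(f"pics/wrist6.png",r["frame"][:,:,::-1])
for o in caps(r):print(*o,w2r(o[2]))
E
```

```text
pos [0.4649 0.0264 0.0258] rack [-0.0746  0.0763] F [-5.22 -1.51  4.28] clock 10.8
-0.01, 1.11, 0.01, -0.3, -0.2, 0.0,
-0.01, 1.11, 0.02, 0.0, 0.0, 0.0,
-0.01, 1.11, 0.02, -0.0, -0.0, 0.0,
-0.01, 1.11, 0.02, 0.0, 0.0, 0.0,
-0.01, 1.11, 0.02, -0.0, -0.0, 0.0,
-0.01, 1.11, 0.02, 0.0, 0.0, 0.0,
-0.01, 1.11, 0.02, -0.0, -0.0, 0.0,
-0.01, 1.11, 0.02, 0.0, 0.0, 0.0,
-0.01, 1.11, 0.02, -0.0, -0.0, 0.0,
-0.01, 1.11, 0.02, 0.0, 0.0, 0.0,
[403. 279.] 1944 [0.4992 0.0416 0.0631] [0.4937 0.0481 0.0878] [0.0516 0.0607 0.0623] [-0.03764381  0.08297827]
[312. 360.] 97 [0.4592 0.0507 0.1279] [0.4594 0.05   0.128 ] [0.1262 0.1279 0.129 ] [-0.07438246  0.1012288 ]
[324. 349.] 40 [0.4613 0.0534 0.1273] [0.4612 0.0535 0.1272] [0.1256 0.1274 0.1287] [-0.07170645  0.1033593 ]
[324. 369.] 40 [0.4623 0.0492 0.1283] [0.4624 0.0487 0.1284] [0.1276 0.1283 0.129 ] [-0.07172209  0.09904192]
```

View pics/wrist6.png

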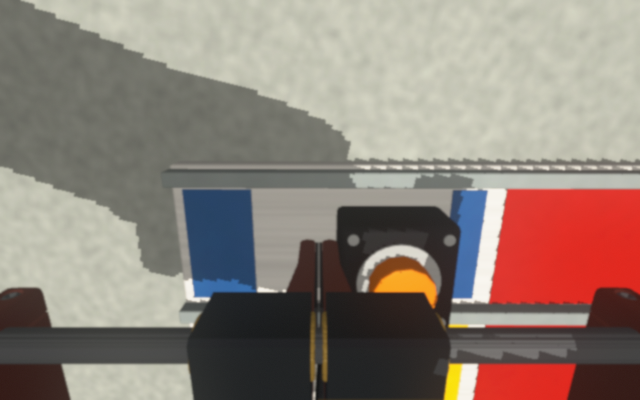

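The wrist view shows the fingers (320,245) against the rear face of the switch (px 337). The switch is square in the lane. Continuing the push.

Call:
step_arm:
  plan: [0,0.8,0,-0.2,-0.2,0,0,0.9,0,0,0,0,0,0.9,0,0,0,0,0,0.9,0,0,0,0,0,0.9,0,0,0,0,0,0.9,0,0,0,0]

```text
clock: 11.35
eef_pos: [0.5118, 0.0372, 0.0238]
tcp_rot: [-0.006, 0.619, 0.785, -0.007]
contact_force: [-5.1, -0.3, 4.9]
opening: 0.002
```

```bash
python3 - <<'E'
from g import *
go([*r2w(.036,.0755),.024],6)
from h import *
from cell import viewer
for n in ("wrist","scene"):
    r=viewer.read_camera(n); cv2.imwrite(f"pics/{n}7.png",r["frame"][:,:,::-1])
    for o in caps(r):print(*o,w2r(o[2]))
E
```

```text
pos [0.5118 0.0372 0.0238] rack [-0.0264  0.0757] F [-5.13 -0.31  4.93] clock 11.35
-0.0, 1.04, -0.02, -1.1, -0.1, -0.1,
-0.0, 1.04, -0.0, 0.0, -0.0, 0.0,
-0.0, 1.04, -0.0, 0.0, 0.0, 0.0,
-0.0, 1.04, -0.0, -0.0, 0.0, 0.0,
-0.0, 1.04, -0.0, -0.0, 0.0, 0.0,
-0.0, 1.04, -0.0, -0.0, -0.0, 0.0,
[405. 281.] 1859 [0.5466 0.0531 0.0633] [0.5416 0.0591 0.0877] [0.0511 0.0605 0.0623] [0.01113128 0.08301009]
[312. 358.] 110 [0.5074 0.0623 0.1257] [0.5074 0.0622 0.1255] [0.1242 0.1259 0.127 ] [-0.02480629  0.1011697 ]
[324. 347.] 49 [0.5094 0.065  0.1248] [0.5094 0.065  0.1247] [0.1233 0.1249 0.1262] [-0.02222748  0.10332371]
[324. 370.] 48 [0.5104 0.0605 0.1262] [0.5106 0.06   0.1263] [0.1254 0.1262 0.1269] [-0.02231366  0.09871474]
[285. 185.] 47 [ 0.5124 -0.1207  0.0579] [ 0.5117 -0.122   0.0575] [0.0515 0.0578 0.06  ] [-0.06297749 -0.07787487]
[311. 190.] 70 [ 0.5123 -0.0418  0.0581] [ 0.5117 -0.0415  0.0577] [0.0117 0.0572 0.0604] [-0.04452197 -0.00116364]
[337. 205.] 51 [0.555  0.0453 0.0581] [0.5553 0.0444 0.0582] [0.0544 0.058  0.0601] [0.01746164 0.0734536 ]
[572. 299.] 3534 [0.7272 0.5991 0.0685] [0.723 0.598 0.069] [0.0664 0.0685 0.0706] [0.31505503 0.57123413]
```

View pics/wrist7.png

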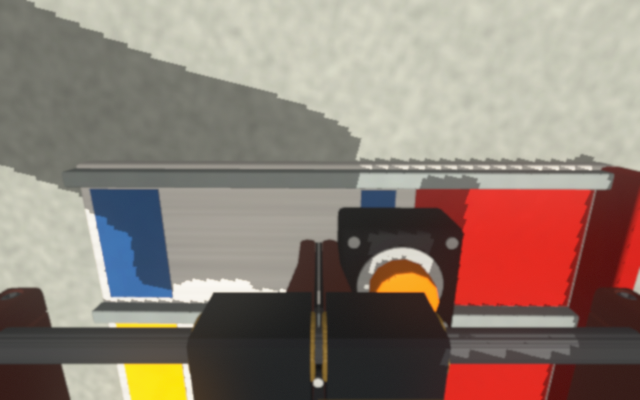

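The switch is still square (rear face at px 338) and at about rack x = 12 mm, with roughly 63 mm to go.

Call:
step_arm:
  plan: [0,0.8,-0.05,-0.8,-0.1,0,0,0.9,-0.02,-0.2,0,0,0,0.9,-0.02,-0.2,0,0,0,0.9,-0.02,-0.2,0,0,0,0.9,0,-0.2,0,0,0,0.8,0,-0.2,0,0]

```text
clock: 11.95
eef_pos: [0.5655, 0.0501, 0.0241]
tcp_rot: [0.005, 0.619, 0.785, 0.005]
contact_force: [-0.6, -0.2, -1.3]
opening: 0.006
```

```bash
python3 - <<'E'
from g import *
go([*r2w(.037,.0755),.024],2)
E
```

```text
pos [0.5655 0.0501 0.0241] rack [0.0288 0.0757] F [-0.62 -0.21 -1.25] clock 11.95
-0.01, 0.41, 0.01, 0.9, 0.1, -0.1,
-0.01, 0.41, 0.01, 0.0, 0.0, 0.0,
```

Call:
step_arm:
  plan: [0,0.3,0,0.5,0,0,0,0.3,0,0.3,0,0,0,0,0,0,0,0,0,0,0,0,0,0]

```text
clock: 12.28
eef_pos: [0.574, 0.0523, 0.0243]
tcp_rot: [0.001, 0.619, 0.786, -0.0]
contact_force: [-4.5, -1.3, 2.9]
opening: 0.006
```

```bash
python3 - <<'E'
from g import *
go([*r2w(.037,.0755),.024],2)
from h import *
from cell import viewer
for n in ("wrist","scene"):
    r=viewer.read_camera(n); cv2.imwrite(f"pics/{n}8.png",r["frame"][:,:,::-1])
    for o in caps(r)[:3]:print(*o,w2r(o[2]))
E
```

```text
pos [0.574  0.0523 0.0243] rack [0.0376 0.0757] F [-4.49 -1.29  2.91] clock 12.2833
-0.01, -0.03, 0.02, 0.0, 0.1, -0.0,
-0.01, -0.03, 0.02, -0.0, -0.0, -0.0,
[404. 280.] 1912 [0.6083 0.0678 0.0632] [0.6029 0.0741 0.088 ] [0.0512 0.0606 0.0623] [0.07455786 0.08278965]
[312. 348.] 59 [0.5672 0.0792 0.1255] [0.5672 0.0791 0.1251] [0.1236 0.1256 0.127 ] [0.03729088 0.10353434]
[324. 361.] 128 [0.5704 0.0771 0.1261] [0.5706 0.0762 0.1261] [0.0142 0.1261 0.1273] [0.03990736 0.10074077]
[285. 185.] 45 [ 0.5121 -0.1204  0.0582] [ 0.5098 -0.1203  0.0586] [0.0519 0.0576 0.0605] [-0.06319853 -0.07751274]
[312. 190.] 61 [ 0.5125 -0.0415  0.0579] [ 0.5107 -0.0416  0.0578] [0.0446 0.0576 0.0599] [-0.04425704 -0.00091908]
[336. 219.] 56 [0.6145 0.0596 0.0581] [0.6136 0.0594 0.0584] [0.0562 0.0579 0.0604] [0.07865585 0.07336168]
```

View pics/wrist8.png

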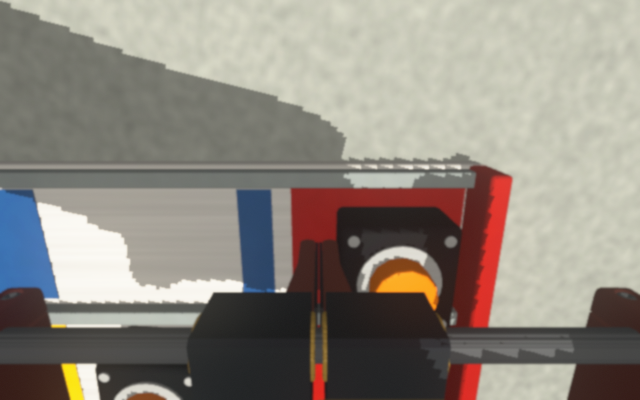

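The switch is wholly on red (px 337–460), short of the rail, with its centre at about rack x = 75 mm. I'll back off and lift clear.

Call:
step_arm:
  plan: [0,-0.8,0,0,0,0,0,-1.0,0,0,0,0,0,-0.5,-1.0,0,0,0,0,0,-2,0,0,0,0,0,-2.5,0,0,0,0,0,-2.5,0,0,0,0,-1,-2.5,0,0,0,0,0,-1,0,0,0,0,0,0,0,0,0,0,0,0,0,0,0]

```text
clock: 13.22
eef_pos: [0.5371, 0.0431, 0.1479]
tcp_rot: [0.003, 0.619, 0.785, 0.003]
contact_force: [-0.2, 0.1, -0.7]
opening: 0.008
```

```bash
python3 - <<'E'
from g import *
go([*r2w(.0,.0755),.14],1)
from h import *
from cell import viewer
for n in ("wrist","scene"):
    r=viewer.read_camera(n); cv2.imwrite(f"pics/{n}9.png",r["frame"][:,:,::-1])
    for o in caps(r)[:3]:print(*o,w2r(o[2]))
E
```

```text
pos [0.5371 0.0431 0.1479] rack [-0.0005  0.0755] F [-0.22  0.06 -0.7 ] clock 13.2167
-0.0, 0.04, 0.79, 0.5, 0.0, -0.2,
[415. 207.] 987 [0.6102 0.0594 0.0611] [0.6105 0.0591 0.0605] [0.0593 0.0612 0.0624] [0.07442939 0.0741784 ]
[259. 286.] 374 [ 0.5086 -0.0246  0.0755] [0.5089 0.0154 0.1465] [0.0583 0.0611 0.2342] [-0.04407378  0.01642412]
[285. 185.] 45 [ 0.5122 -0.1211  0.0582] [ 0.5105 -0.1223  0.0583] [0.0527 0.0575 0.0606] [-0.06326594 -0.07821663]
[312. 190.] 61 [ 0.5121 -0.0417  0.0583] [ 0.5119 -0.0409  0.0579] [0.0437 0.0581 0.0601] [-0.04469285 -0.00101941]
[336. 219.] 63 [0.6154 0.059  0.0583] [0.6139 0.0586 0.059 ] [0.0546 0.0581 0.0606] [0.07938953 0.07256688]
```

View pics/wrist9.png

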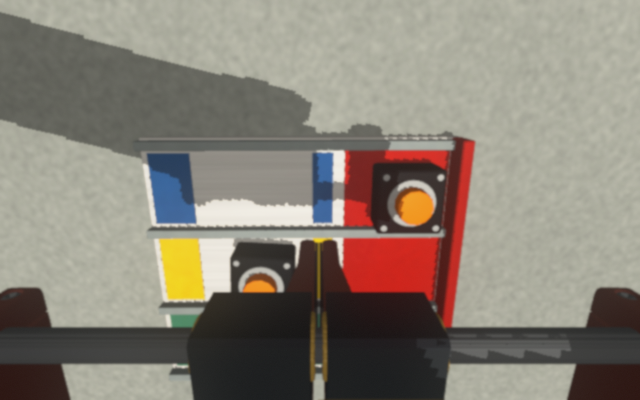

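View pics/scene9.png

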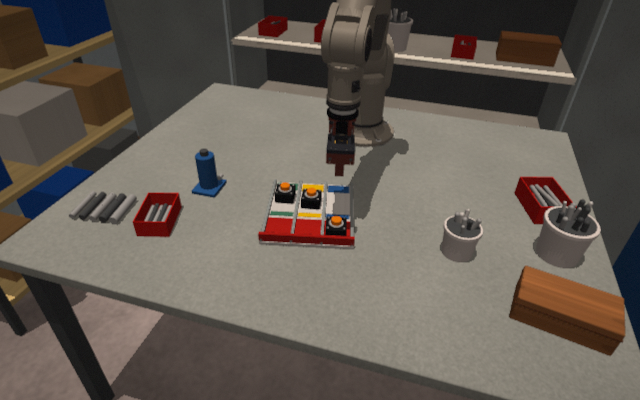

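The stiff switch sits wholly in the red bay (wrist px (415,207), rack x about 74 mm). The other two are in place at scene px (285,185) and (312,190), with all caps up and the bystanders untouched. The arm is clear of everything.

```bash
python3 -c "
from cell import ticket
print(ticket.hand_in())"
```

```text
the job is handed in; nothing more can be done
None
```

I pressed the blue, yellow and green switches in that order, slid the stiff one into the red bay, and handed the job in at about 13 s. The hand-in gives no verdict, so the result rests on my own checks.

- **Presses:** Each cap was pushed to its stop and released. Blue followed the 13 N spring, with about 12 N just before the stop. Yellow (about 4 N) and green (about 3 N) were light. I have no reading of the clicks themselves; the fingertip height (8 mm down) and the force jump at the stop are my evidence.
- **Slide:** I pushed the blue-lane switch along its lane with closed fingers. It stayed flat and square in every picture I took on the way.
- **Last look:**
  - The stiff switch's cap is at rack x ≈ 74 mm in the wrist view and ≈ 79 mm in the scene view. The scene camera reads a few mm farther out on every cap, and both values are inside 50–100 mm.
  - Yellow and green are within about 1 mm of where they started.
  - All three caps read at their full height.
  - The tub, jack and bin look unmoved in the final picture; I did not measure them.
  - The arm was clear, with its tip about 148 mm above the bench.

No check failed.

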